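Check the fume extractor's pre-filter against the light

ROBOT

A 6-joint arm with a two-finger parallel gripper is mounted at the origin on the work surface. World frame = base frame: x ahead of the robot, y to its left, z up, the work surface at z = 0. Lengths are in m, angles in rad, forces in N, time in s.
With the tool pointing down it reaches from about 0.35 to 0.775 m from the base axis. Payload 7.3 kg.
Tool frame: the origin (TCP) lies midway between the tips of the shut fingers; the grasp point (between the pads) lies 19 mm behind it (arm.grip_point_offset is the distance from the TCP to the grasp point, in m); z points along the fingers, y is the direction in which the jaws open and shut (so a half turn about z gives the same grasp; the last joint's range is limited). The gripper opens to 92 mm and grips with 3 to 60 N. Pads are 19 mm wide; open, the fingers measure 130 mm over their backs; the gripper's body (75 mm by 190 mm) begins 47 mm behind the grasp point.
Start: joints at [-1.46, 0.342, 1.524, -0, 1.275, -0.146], TCP at [0.133, -0.508, 0.227] pointing down, gripper open.
Joint ranges: [-2.53, 2.53], [-0.77, 2.02], [0.04, 2.7], [-1, 4.14], [0.28, 2.66], [-3.11, 3.11]. Speed limits (rad/s): [2.57, 2.57, 3.14, 3.14, 3.14, 3.14].

INTERFACE

Orientations are given as a rotation vector (axis times angle).
In Python, from cell import arm, grab_frame, job gives the robot as it stands.
- The arm moves only by the tool jog_arm, never from a script. Its argument "deltas" is a list of rows, each a list of 3 entries, a list of its own where there are three numbers: the shift along the world's x, y, z in mm, then the turn, a rotation vector about the world's x, y, z in units of 6 degrees (1.0 is 6 degrees), then the opening, from 0 (shut) to 1 (fully open). A call has exactly 10 rows; each row shifts and turns the commanded pose from where the row before left it; what a row does not reach is not made up. A row lasts 1/10 s, in which the tool goes at most 50 mm and 8.59 degrees, less where a joint would pass 70% of its speed; a pose out of reach is approached as far as the arm can. A call is refused whole if a number of a shift passes 50 or a number of a turn 1, either way. A call with a gripper value outside its range is refused whole. The fingers move at their own pace and stop on an object; "grip_force" is the grip in N (left out, the last holds). Time passes only in rows, so rows that do not move let the fingers close, or fill a call up. It gives the time, the measured TCP pose, the force and the opening at its end, in the units of the state.
- arm.read_state(): the state, without advancing time (a new reading comes with each control period).
- grab_frame(name): name is "side" or "top" or "wrist"; returns a dict with "img" (400x640x3 uint8, red, green, blue), "fov_y" (degrees; the focal length in pixels is half the picture's height over the tangent of half this angle, whatever the lens; pixels are square), "cx", "cy" (the principal point, pixels), "world_to_cam" (4x4, takes a point from world to camera coordinates). Camera axes: x right, y down, z forward; pixel columns grow to the right and rows downward; lengths in m; the calibration is good to about 2 mm. A picture is of the moment at which its call begins. There is no depth.
- job.close_job(): hands the job in, once; it reports no verdict.
The state is a dict: "time": time; "joint_pos": joint angles; "joint_velocities": joint speeds; "effort": joint torques, N m; "ee_pos": TCP position; "tcp_rot": TCP orientation; "wrist_force": force on the tool from outside, world axes, zero at the start; "torque": the same for the moment, N m; "opening": opening from 0.0 (shut) to 1.0 (fully open).
Only numpy, scipy, OpenCV 4.12 (cv2) and the standard library are available. Lean on these libraries where they do the work, as an engineer would, in place of code of your own. Each camera call takes 0.05 s, during which the arm holds its last target. There are 200 camera calls.

TASK

Check how clogged the pre-filter of the solder-fume extractor is: lift the grey flap on top of the extractor by its handle and leave it standing open, draw the filter cassette out by its yellow tab and hold it up about a hand's breadth in front of the lit viewing panel, square to it and not touching it, so that its whole black frame stands against the lit area. Keep the cassette upright all the way, because it is full of lead dust, do not bump the viewing panel, and leave the other things on the bench where they are. Finish while still holding the cassette there, steady.

Things in the scene. Friction and masses are not known exactly. Their poses are not given: they have to be found in the camera images.
- extractor: bench-top solder-fume extractor, fixed: blue steel cabinet 260 (its x) x 300 (its y) x 160 mm high, with an inlet nozzle on its far (+x) face adding 40 mm. Origin: centre of its underside, on the bench; z up; the front with louvres and switch faces its -x. Under the grey flap in its top is the filter well
- flap (a joint): grey steel cover flap over the filter well, 164 (x) x 190 (y) x 6 mm. 0 = shut, grows as its front (-x) edge is lifted, 1.57 = straight up, stop at 1.9 rad, leaning to the far side. Stiff friction hinge: it stays at whatever angle it is left; about 4 N at the handle moves it. It may start ajar by up to 0.2 rad
- flap_hinge (a point): point on the flap's hinge axis, midway along it: 82 mm to the +x side of the extractor's origin, 160 mm above the bench. The axis runs along the extractor's y
- flap_handle (a point): middle of the grip of the flap's steel bow handle, moves with the flap: a round bar 10 mm thick, 100 mm long, along the extractor's y, 145 mm from the hinge axis along the flap, its axis 40 mm off the flap's outer face and 46 mm off the hinge axis's level; the flap's free edge is 19 mm further out. The bar can turn between fingers that pinch it
- filter_slot (a point): centre of the mouth of the filter slot, fixed in the extractor, in the floor of the well, 120 mm above the bench. The well is 140 (extractor x) x 164 (y) mm, centred on the cabinet, 40 mm deep; the slot 126 (x) x 24 (y) mm, its bottom 26 mm above the bench: 3 mm play round the filter. In the slot the filter's tab ends 8 mm below the cabinet top, with 77 mm free on each side along y
- filter: pre-filter cassette, loose, 100 to 200 g, upright in the slot under the flap: black frame with grey pleated faces, 120 (its x) x 18 (y) x 92 mm (z), and in the middle of its top a yellow pull tab 44 (x) x 10 (y) mm, rising 34 mm. Origin: centre of the frame's underside; y = normal of the pleated faces. In the slot its axes match the extractor's. Lifted 140 mm it is clear of the cabinet
- filter_center (a point): middle of the filter's frame, 46 mm above the filter's origin
- filter_tab (a point): middle of the yellow pull tab, 110 mm above the filter's origin, 16 mm below the tab's top; to be pinched across its 10 mm (along the filter's y)
- light_panel: upright viewing light, fixed: an aluminium panel 330 (its y) x 22 (its x) mm, 260 mm high, on two low feet (12 mm high) that reach 54 mm ahead of its face. The lit face looks to its own -x. Origin: on the bench under the plane of the lit face, midway along it; z up
- panel_face (a point): centre of the white lit area (300 wide x 210 mm high) on the viewing light, 142 mm above the bench
- leaded_piece: small flat leaded-glass piece, 130 x 100 x 7 mm, coloured panes; bystander. Origin: centre of its underside
- pliers: blue-handled pliers lying flat, 160 x 60 x 14 mm; bystander. Origin: on the bench under them, near their middle
- knife: grey and blue trimming knife lying flat, 150 x 26 x 20 mm; bystander. Origin: on the bench under it, near its middle
- solder_spool: spool of solder standing on end, 62 mm diameter, 50 mm tall; bystander. Origin: centre of its underside
- spray_can: blue and white spray can standing, 62 mm diameter, 190 mm tall; bystander. Origin: centre of its underside
- tape_roll: roll of blue masking tape lying flat, 104 mm diameter, 24 mm tall; bystander. Origin: centre of its underside
- nail_jar: small amber jar with a steel cap, 64 mm diameter, 75 mm tall; bystander. Origin: centre of its underside

How it is judged:
On the way, in this order (a step that is already met when the one before it is completed fails the run):
1. the flap is lifted well open (over 1.2 rad) with the filter still in its slot (value of joint flap above 1.2 rad and z of filter in the frame of extractor below 0.05 m), for 0.2 s.
2. the filter is drawn out: held in the fingers, its underside above the extractor's top (contact force between the fingers and filter above 1 N and z of filter in the frame of extractor above 0.162 m and value of joint flap above 1 rad), for 0.2 s.
At the end, for the whole second after the job is handed in: Held still in the fingers alone, upright (0.25 rad), square to the panel (0.3 rad), frame middle 20-160 mm before the lit face and within 90 mm sideways and 60 mm in height of its centre (whole frame against the light); flap open over 1.0 rad; bystanders within 30 mm of their starts (contact force between the fingers and filter above 1 N and value of joint flap above 1 rad and x of filter_center in the frame of light_panel between -0.16 and -0.02 m and y of filter_center in the frame of light_panel between -0.09 and 0.09 m and height (world z) of filter_center between 0.082 and 0.203 m and angle between the y axis of filter and the x axis of light_panel, either way round below 0.3 rad and angle between filter's own z axis and vertical below 0.25 rad and contact force between filter and light_panel below 0.2 N and contact force between filter and extractor below 0.2 N and linear speed of filter below 0.03 m/s and distance of each of leaded_piece, pliers, knife, solder_spool, spray_can, tape_roll, nail_jar from where it was at the start of the episode below 0.03 m); the arm keeps its last pose, push and grip.
It fails at once if a bystander on the bench is knocked away (over 30 mm) (distance of any of leaded_piece, pliers, knife, solder_spool, spray_can, tape_roll, nail_jar from where it was at the start of the episode above 0.03 m).
It fails at once if the viewing panel is bumped (over 8 N) (contact force between anything else and light_panel above 8 N).
It fails at once if the filter is tipped over 0.6 rad from upright, shedding its dust (angle between filter's own z axis and vertical above 0.6 rad).
It also fails if it takes over 58 s, if anything falls off the work surface, if the arm or the gripper's body presses on something with over 40 N, if the wrist force passes 120 N, or if a joint passes its speed limit or range.

## Working session

There is one attempt and no reset: what is moved stays moved. The work goes in short steps, Python scripts to look and compute and a tool call to move; the robot and the scene stay as the last step left them, time stands still between calls to the robot, and variables do not carry over. Pictures are saved under pics/ and viewed, about 8 in all and at most 12, crops included, and the job is handed in when it is done.

Besides the shell and the picture viewer there is one more tool, called by a JSON object that holds its "name" and its "arguments". jog_arm: Moves the arm, as the interface text tells. Its arguments: {"type":"object","properties":{"deltas":{"type":"array"},"grip_force":{"type":"number"}},"required":["deltas"]}

```bash
ls; mkdir -p pics
cat > h.py <<'E'
import numpy as np, cv2
from cell import arm, grab_frame, job
def save(f,n): cv2.imwrite(n,f["img"][:,:,::-1])
def foc(f): return f["img"].shape[0]/2/np.tan(np.radians(f["fov_y"])/2)
def ray(f,u,v):
    M=np.array(f["world_to_cam"]);R=M[:3,:3];t=M[:3,3]
    d=R.T@np.array([(u-f["cx"])/foc(f),(v-f["cy"])/foc(f),1]);return -R.T@t,d
def onz(f,u,v,z):
    o,d=ray(f,u,v);return o+d*(z-o[2])/d[2]
def proj(f,P):
    M=np.array(f["world_to_cam"]);p=M[:3,:3]@np.array(P)+M[:3,3]
    return p[:2]/p[2]*foc(f)+[f["cx"],f["cy"]]
E
python3 - <<'E'
from h import *
import pickle
fr={n:grab_frame(n) for n in("top","side")}
pickle.dump(fr,open("f0.pkl","wb"))
for n,f in fr.items(): save(f,f"pics/{n}0.png");print(n,f["fov_y"],ray(f,320,200),f["cx"],f["cy"])
print(arm.read_state())
E
```

```text
pics
top 57.01709059015381 (array([ 0.35732139, -0.07278115,  1.28667773]), array([ 0.16517561,  0.0035318 , -0.98638429])) 315.70919687423367 196.07462071119716
side 47.12097637295518 (array([-0.14945515,  0.88981066,  0.89118419]), array([ 0.4907307 , -0.69343057, -0.52782116])) 313.60936211425684 203.65764728534953
{'time': 0.1, 'joint_pos': array([-1.46001816e+00,  3.42668223e-01,  1.52489274e+00,  1.39851829e-05,
        1.27539967e+00, -1.45985388e-01]), 'joint_velocities': array([-0.00045891, -0.00342019, -0.00253924, -0.00059265, -0.00012824,
        0.00082254]), 'effort': array([ 1.27133346e-03, -4.32007027e+01, -2.44693798e+01,  7.18570291e-02,
        5.25679090e-02, -5.00313945e-05]), 'ee_pos': array([ 0.13331865, -0.5074294 ,  0.22611662]), 'tcp_rot': array([-3.11438306e+00, -4.02034809e-01, -5.88079226e-05]), 'wrist_force': array([-0.28788823,  0.50706847, -0.65790911]), 'torque': array([0.03735538, 0.04248775, 0.04358481]), 'opening': 1.0010727517239348}
```

View pics/top0.png

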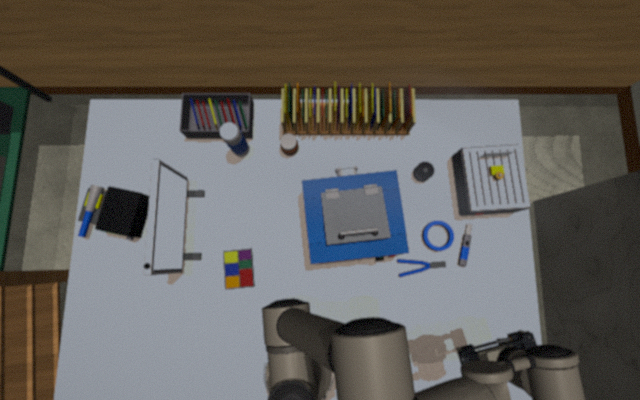

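View pics/side0.png

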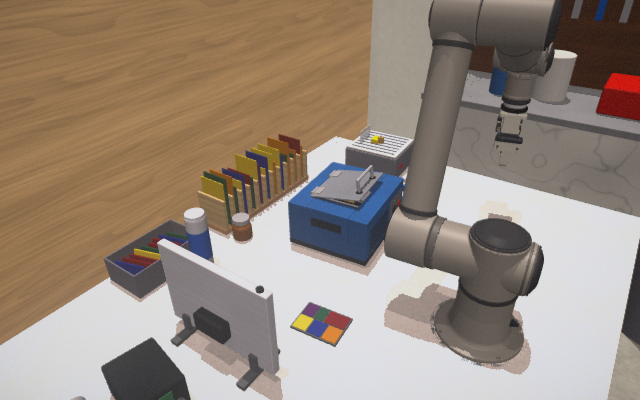

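Run:
```python
from h import *
import pickle
fr=pickle.load(open("f0.pkl","rb"));f=fr["top"]
c1=cv2.resize(f["img"][160:275,290:420],None,fx=5,fy=5,interpolation=cv2.INTER_CUBIC)[:,:,::-1]
c2=cv2.resize(f["img"][150:285,135:215],None,fx=4.2,fy=4.2,interpolation=cv2.INTER_CUBIC)[:,:,::-1]
cv2.imwrite("pics/c1.png",c1);cv2.imwrite("pics/c2.png",c2)
hsv=cv2.cvtColor(f["img"],cv2.COLOR_RGB2HSV)
m=cv2.inRange(hsv,(100,120,50),(125,255,255));m[:, :295]=0;m[:,415:]=0;m[:165]=0;m[268:]=0
cs,_=cv2.findContours(m,0,2);c=max(cs,key=cv2.contourArea)
print(cv2.contourArea(c),cv2.approxPolyDP(cv2.convexHull(c),4,True)[:,0].tolist())
hu=cv2.convexHull(c)
for u,v in cv2.approxPolyDP(hu,4,True)[:,0]: print((u,v),onz(f,u,v,.16).round(3),onz(f,u,v,0).round(3))
```

```text
7774.5 [[395, 171], [407, 252], [311, 262], [303, 182]]
(np.int32(395), np.int32(171)) [ 0.639 -0.304  0.16 ] [ 0.679 -0.336  0.   ]
(np.int32(407), np.int32(252)) [ 0.388 -0.332  0.16 ] [ 0.392 -0.369  0.   ]
(np.int32(311), np.int32(262)) [ 0.357 -0.042  0.16 ] [ 0.356 -0.038  0.   ]
(np.int32(303), np.int32(182)) [ 0.603 -0.015  0.16 ] [ 0.638 -0.007  0.   ]
```

View pics/c1.png

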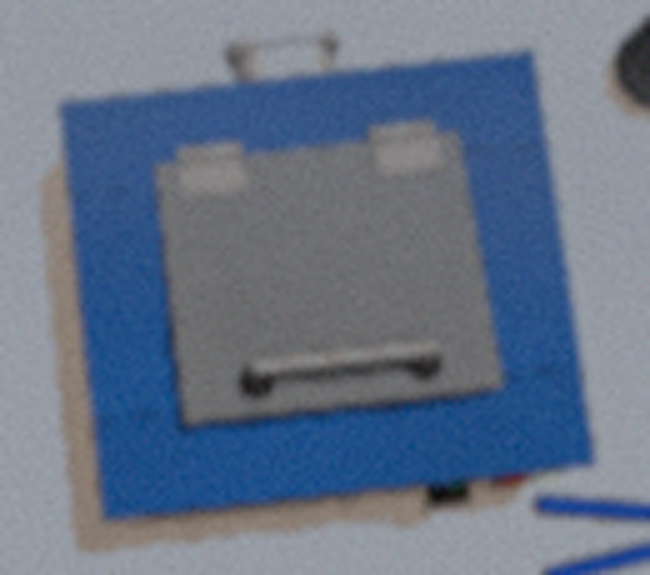

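View pics/c2.png

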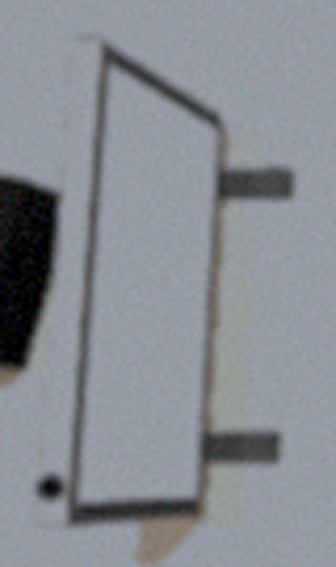

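Run:
```python
from h import *
import pickle
fr=pickle.load(open("f0.pkl","rb"));f=fr["top"]
C=np.array([onz(f,u,v,.16) for u,v in[(302.6,180.8),(396.4,171.2),(408.4,252),(310.6,263.4)]])
ce=C.mean(0);print(C.round(3),ce.round(4))
ey=(C[0]-C[1])+(C[3]-C[2]);ex=(C[0]-C[3])+(C[1]-C[2])
print("sizes",np.linalg.norm(ey)/2,np.linalg.norm(ex)/2,"yaws",np.arctan2(-ey[0],ey[1]),np.arctan2(ex[1],ex[0]))
yaw=np.arctan2(-ey[0],ey[1])*.54+np.arctan2(ex[1],ex[0])*.46
c,s=np.cos(yaw),np.sin(yaw)
def E2W(x,y,z):return np.array([ce[0]+c*x-s*y,ce[1]+s*x+c*y,z])
for a in np.arange(0,.21,.05):
    P=lambda r,o,y:E2W(.082-r*np.cos(a)+o*np.sin(a)*-1*-1*1,y,.16+r*np.sin(a)+o*np.cos(a))
    h=[proj(f,P(.145,.046,y)).round(1) for y in(-.05,.05)]
    e=[proj(f,P(.164,.006,y)).round(1) for y in(-.095,.095)]
    print(a,P(.145,.046,0).round(3),h,e,[proj(fr["side"],P(.145,.046,y)).round(1) for y in(-.05,.05)],[proj(fr["side"],P(.164,.006,y)).round(1) for y in(-.095,.095)])
print("yaw",yaw)
for z,q in((.26,[(160,160.7),(152.4,273.8)]),(.012,[(187.4,179.8),(182.1,272.6)]),(.0,[(187.4,179.8),(182.1,272.6)]),(.02,[(187.4,179.8),(182.1,272.6)])):
    A,B=[onz(f,*p,z) for p in q];d=A-B
    print(z,A.round(3),B.round(3),((A+B)/2).round(3),np.linalg.norm(d),np.arctan2(-d[0],d[1])%(2*np.pi), 'xaxis dir',[d[1]*-1/np.linalg.norm(d),d[0]/np.linalg.norm(d)])
cv2.imwrite("pics/c3.png",cv2.resize(fr["side"]["img"][145:265,280:410],None,fx=5,fy=5,interpolation=cv2.INTER_CUBIC)[:,:,::-1])
for n,(u,v,z) in dict(leaded=(239,269,0.007),pliers=(421,267,.01),knife=(465,246,.02),spool=(423,172,.05),jar=(289,145,.075),can=(233,140,.1),tape=(438,236,.02)).items(): print(n,onz(f,u,v,z).round(3))
```

```text
[[ 0.607 -0.014  0.16 ]
 [ 0.639 -0.308  0.16 ]
 [ 0.388 -0.336  0.16 ]
 [ 0.352 -0.041  0.16 ]] [ 0.4964 -0.1748  0.16  ]
sizes 0.29627190559921834 0.25395069234478357 yaws 0.11424382573513651 0.10937337086571976
0.0 [ 0.434 -0.182  0.206] [array([375.5, 233.6]), array([341.5, 237.3])] [array([389.2, 239.3]), array([326.7, 246. ])] [array([373.4, 173.4]), array([360.2, 187.8])] [array([383.8, 179.7]), array([359.3, 208.2])]
0.05 [ 0.436 -0.182  0.213] [array([375.8, 232.6]), array([341.5, 236.2])] [array([389.7, 239. ]), array([326.7, 245.7])] [array([372.8, 171.1]), array([359.5, 185.5])] [array([383.8, 177.4]), array([359.2, 205.8])]
0.1 [ 0.439 -0.181  0.22 ] [array([376. , 231.4]), array([341.5, 235.1])] [array([390.2, 238.5]), array([326.7, 245.3])] [array([372.1, 168.9]), array([358.7, 183.2])] [array([383.7, 175.1]), array([359. , 203.3])]
0.15000000000000002 [ 0.442 -0.181  0.227] [array([376.2, 230.1]), array([341.5, 233.8])] [array([390.6, 237.9]), array([326.7, 244.7])] [array([371.2, 166.7]), array([357.8, 180.9])] [array([383.5, 172.8]), array([358.7, 200.8])]
0.2 [ 0.4
[... 432 characters left out ...]
12] [0.318 0.401 0.012] [0.48  0.403 0.012] 0.32385383774889775 4.7243637012867 xaxis dir [np.float64(-0.011974434720326303), np.float64(0.999928303886398)]
0.0 [0.644 0.409 0.   ] [0.318 0.405 0.   ] [0.481 0.407 0.   ] 0.32690264449274614 4.7243637012867 xaxis dir [np.float64(-0.01197443472032614), np.float64(0.999928303886398)]
0.02 [0.64  0.402 0.02 ] [0.318 0.398 0.02 ] [0.479 0.4   0.02 ] 0.3218212999196658 4.7243637012867 xaxis dir [np.float64(-0.011974434720326228), np.float64(0.999928303886398)]
leaded [0.331 0.208 0.007]
pliers [ 0.342 -0.412  0.01 ]
knife [ 0.413 -0.561  0.02 ]
spool [ 0.663 -0.422  0.05 ]
jar [0.751 0.039 0.075]
can [0.76  0.226 0.1  ]
tape [ 0.447 -0.471  0.02 ]
```

View pics/c3.png

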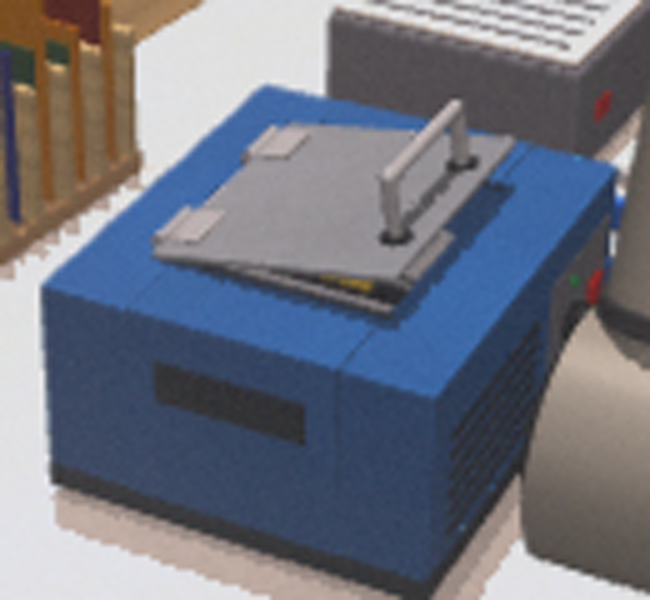

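{"name": "jog_arm", "arguments": {"deltas": [[[15.5,16.3,6.5],[0,0,0.68],1],[[15.5,16.3,6.5],[0,0,0.68],1],[[15.5,16.3,6.5],[0,0,0.68],1],[[15.5,16.3,6.5],[0,0,0.68],1],[[15.5,16.3,6.5],[0,0,0.68],1],[[15.5,16.3,6.5],[0,0,0.68],1],[[15.5,16.3,6.5],[0,0,0.68],1],[[15.5,16.3,6.5],[0,0,0.68],1],[[15.5,16.3,6.5],[0,0,0.68],1],[[15.5,16.3,6.5],[0,0,0.68],1]]}}

```text
time: 1.1
ee_pos: [0.2888, -0.3439, 0.2917]
tcp_rot: [-2.777, -1.467, -0.0]
wrist_force: [-0.4, 0.5, 0.2]
opening: 0.999
```

{"name": "jog_arm", "arguments": {"deltas": [[[15.5,16.3,0],[0,0,0.68],1],[[15.5,16.3,0],[0,0,0.68],1],[[15.5,16.3,0],[0,0,0.68],1],[[15.5,16.3,0],[0,0,0.68],1],[[15.5,16.3,0],[0,0,0.68],1],[[15.5,16.3,0],[0,0,0.68],1],[[15.5,16.3,0],[0,0,0.68],1],[[15.5,16.3,0],[0,0,0.68],1],[[15.5,16.3,0],[0,0,0.68],1],[[15.5,16.3,0],[0,0,0.68],1]]}}

```text
time: 2.1
ee_pos: [0.4438, -0.1809, 0.2914]
tcp_rot: [-2.092, -2.343, 0.0]
wrist_force: [0.3, 0.2, -0.0]
opening: 1.002
```

Run:
```python
from h import *
from scipy.spatial.transform import Rotation as R
f=grab_frame("wrist");save(f,"pics/w1.png")
s=arm.read_state();print(s["time"],s["ee_pos"],s["joint_pos"],s["opening"]);print(R.from_rotvec(s["tcp_rot"]).as_matrix().round(3))
for P in[(.442+.0056,-.181-.05,.228),(.442-.0056,-.181+.05,.228),(.442,-.181,.228)]:print(proj(f,P))
g=grab_frame("side");save(g,"pics/s1.png")
```

```text
2.15 [ 0.44542936 -0.17893493  0.29134473] [-0.54325147  0.21321658  1.52256243  0.00216128  1.40620845 -0.66169248] 1.0003905799992039
[[-0.118  0.993  0.001]
 [ 0.993  0.118  0.002]
 [ 0.002  0.001 -1.   ]]
[315.84202317 272.39949451]
[315.72469764 143.03349032]
[315.78664314 211.33611827]
```

View pics/w1.png

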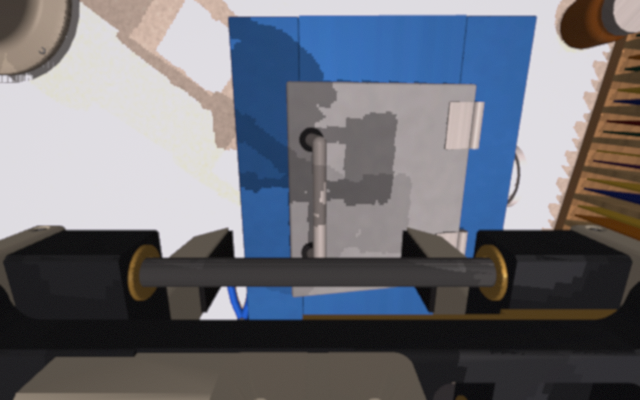

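{"name": "jog_arm", "arguments": {"deltas": [[[0,0,-14],[0,0,0],0.7],[[0,0,-14],[0,0,0],0.6],[[0,0,-14],[0,0,0],0.6],[[0,0,-13],[0,0,0],0.6],[[0,0,-13],[0,0,0],0.6],[[0,0,-13],[0,0,0],0.6],[[0,0,0],[0,0,0],0],[[0,0,0],[0,0,0],0],[[0,0,0],[0,0,0],0],[[0,0,0],[0,0,0],0]], "grip_force": 15}}

```text
time: 3.2
ee_pos: [0.4436, -0.1821, 0.2114]
tcp_rot: [2.095, 2.339, 0.0]
wrist_force: [-0.4, 0.2, 0.4]
opening: 0.301
```

Run:
```python
from h import *
s=arm.read_state();print(s["time"],s["ee_pos"],s["opening"],s["wrist_force"])
g=s["ee_pos"]+[0,0,.019]
# arc rows from a0 to 1.7 about hinge
R0=np.hypot(.145,.046);yaw=.115;x=-R0*np.cos(.307+.16);z0=R0*np.sin(.467)
print("hinge est from grip", g[0]-np.cos(yaw)*x, g[2]-z0)
for n,(a0,a1) in enumerate([(.16,.9),(.9,1.7)]):
  p=np.linspace(a0,a1,11)+.307
  dx=-np.diff(-R0*np.cos(p))*-1*1000;dz=np.diff(R0*np.sin(p))*1000
  for a,b in zip(dx,dz):print((round(a*np.cos(yaw),1),round(a*np.sin(yaw),1),round(b,1)))
```

```text
3.2 [ 0.44360062 -0.18208388  0.21144205] 0.3012244591108172 [-0.42084946  0.16576255  0.37618784]
hinge est from grip 0.5785363335174196 0.16195542543738672
(np.float64(5.4), np.float64(0.6), np.float64(9.9))
(np.float64(6.1), np.float64(0.7), np.float64(9.4))
(np.float64(6.8), np.float64(0.8), np.float64(8.9))
(np.float64(7.4), np.float64(0.9), np.float64(8.4))
(np.float64(8.0), np.float64(0.9), np.float64(7.8))
(np.float64(8.6), np.float64(1.0), np.float64(7.2))
(np.float64(9.1), np.float64(1.0), np.float64(6.6))
(np.float64(9.5), np.float64(1.1), np.float64(5.9))
(np.float64(9.9), np.float64(1.1), np.float64(5.1))
(np.float64(10.3), np.float64(1.2), np.float64(4.4))
(np.float64(11.5), np.float64(1.3), np.float64(3.9))
(np.float64(11.7), np.float64(1.4), np.float64(2.9))
(np.float64(11.9), np.float64(1.4), np.float64(2.0))
(np.float64(12.0), np.float64(1.4), np.float64(1.0))
(np.float64(12.1), np.float64(1.4), np.float64(0.0))
(np.float64(12.1), np.float64(1.4), np.float64(-0.9))
(np.float64(11.9), np.float64(1.4), np.float64(-1.9))
(np.float64(11.8), np.float64(1.4), np.float64(-2.8))
(np.float64(11.5), np.float64(1.3), np.float64(-3.8))
(np.float64(11.1), np.float64(1.3), np.float64(-4.7))
```

{"name": "jog_arm", "arguments": {"deltas": [[[0,0,0],[0,0,0],0],[[0,0,0],[0,0,0],0],[[0,0,0],[0,0,0],0],[[0,0,0],[0,0,0],0],[[2.7,0.3,5],[0,0,0],0],[[2.7,0.3,5],[0,0,0],0],[[3,0.3,4.7],[0,0,0],0],[[3.1,0.4,4.7],[0,0,0],0],[[3.4,0.4,4.5],[0,0,0],0],[[3.4,0.4,4.4],[0,0,0],0]], "grip_force": 15}}

```text
time: 4.2
ee_pos: [0.4622, -0.1796, 0.2383]
tcp_rot: [-2.095, -2.34, -0.0]
wrist_force: [5.7, -1.1, -10.3]
opening: 0.098
```

{"name": "jog_arm", "arguments": {"deltas": [[[7.4,0.9,8.4],[0,0,0],0],[[8,0.9,7.8],[0,0,0],0],[[8.6,1,7.2],[0,0,0],0],[[9.1,1,6.6],[0,0,0],0],[[9.5,1.1,5.9],[0,0,0],0],[[9.9,1.1,5.1],[0,0,0],0],[[10.3,1.2,4.4],[0,0,0],0],[[11.5,1.3,3.9],[0,0,0],0],[[11.7,1.4,2.9],[0,0,0],0],[[11.9,1.4,2],[0,0,0],0]], "grip_force": 22}}

```text
time: 5.2
ee_pos: [0.5588, -0.1686, 0.2945]
tcp_rot: [-2.096, -2.34, 0.003]
wrist_force: [-3.9, -1.3, 3.2]
opening: 0.098
```

{"name": "jog_arm", "arguments": {"deltas": [[[12,1.4,1],[0,0,0],0],[[12,1.4,0],[0,0,0],0],[[12,1.4,-0.9],[0,0,0],0],[[11.9,1.4,-1.9],[0,0,0],0],[[11.8,1.4,-2.8],[0,0,0],0],[[11.5,1.3,-3.8],[0,0,0],0],[[11.1,1.3,-4.7],[0,0,0],0],[[0,0,0],[0,0,0],0],[[0,0,0],[0,0,0],0],[[0,0,0],[0,0,0],0]]}}

```text
time: 6.2
ee_pos: [0.6421, -0.159, 0.2803]
tcp_rot: [2.095, 2.339, 0.001]
wrist_force: [3.2, -2.7, -0.8]
opening: 0.096
```

Run:
```python
from h import *
s=arm.read_state();print(s["time"],s["ee_pos"],s["opening"],s["wrist_force"])
f=grab_frame("side");t=grab_frame("top")
cv2.imwrite("pics/p5.png",np.hstack([cv2.resize(f["img"][60:260,250:430],None,fx=2.2,fy=2.2),cv2.resize(t["img"][130:330,250:430],None,fx=2.2,fy=2.2)])[:,:,::-1])
```

```text
6.2 [ 0.64206193 -0.15904417  0.28034654] 0.0958948145959676 [ 3.17526868 -2.70822077 -0.77525696]
```

View pics/p5.png

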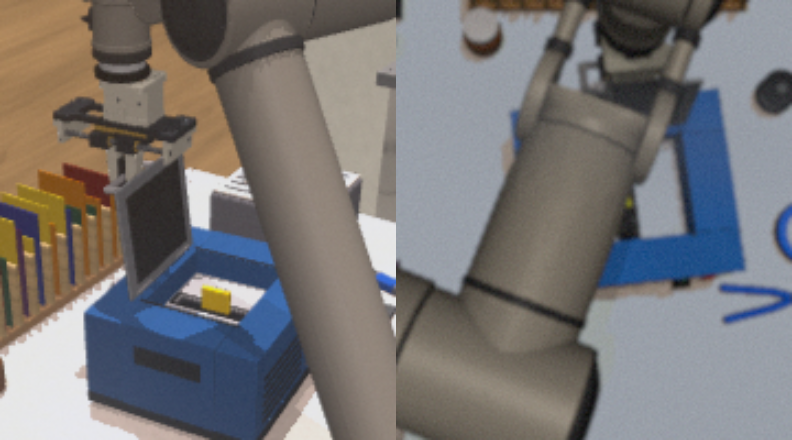

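{"name": "jog_arm", "arguments": {"deltas": [[[0,0,0],[0,0,0],0.3],[[0,0,0],[0,0,0],0.3],[[0,0,0],[0,0,0],0.3],[[0,0,10],[0,0,0],0.3],[[0,0,12],[0,0,0],0.3],[[0,0,12],[0,0,0],0.3],[[0,0,12],[0,0,0],0.3],[[0,0,14],[0,0,0],0.3],[[0,0,14],[0,0,0],0.3],[[0,0,14],[0,0,0],0.3]]}}

```text
time: 7.3
ee_pos: [0.6418, -0.1587, 0.3702]
tcp_rot: [2.095, 2.339, 0.001]
wrist_force: [1.0, -0.2, -0.5]
opening: 0.304
```

{"name": "jog_arm", "arguments": {"deltas": [[[-14.4,-1.4,1],[0,0,-0.8],0.6],[[-14.4,-1.4,1],[0,0,-0.8],0.6],[[-14.4,-1.4,0],[0,0,-0.8],0.6],[[-14.4,-1.4,0],[0,0,-0.8],0.6],[[-14.4,-1.4,0],[0,0,-0.8],0.6],[[-14.4,-1.4,0],[0,0,-0.8],0.6],[[-14.4,-1.4,0],[0,0,-0.8],0.6],[[-14.4,-1.4,0],[0,0,-0.8],0.6],[[-14.4,-1.4,0],[0,0,-0.8],0.6],[[-14.4,-1.4,0],[0,0,-0.8],0.6]]}}

```text
time: 8.3
ee_pos: [0.4974, -0.1728, 0.3716]
tcp_rot: [2.867, 1.28, 0.002]
wrist_force: [-0.2, 0.3, 0.6]
opening: 0.602
```

{"name": "jog_arm", "arguments": {"deltas": [[[0,0,0],[0,0,-1],0.6],[[0,0,0],[0,0,-1],0.6],[[0,0,0],[0,0,-1],0.6],[[0,0,0],[0,0,-1],0.6],[[0,0,0],[0,0,-1],0.6],[[0,0,0],[0,0,-1],0.6],[[0,0,0],[0,0,-1],0.6],[[0,0,0],[0,0,0],0.6],[[0,0,0],[0,0,0],0.6],[[0,0,0],[0,0,0],0.6]]}}

```text
time: 9.3
ee_pos: [0.4979, -0.1728, 0.3706]
tcp_rot: [3.136, 0.176, 0.001]
wrist_force: [-0.0, -0.8, 0.3]
opening: 0.603
```

Run:
```python
from h import *
from scipy.spatial.transform import Rotation as R
s=arm.read_state();print(s["time"],s["ee_pos"],s["joint_pos"].round(2),s["opening"],s["wrist_force"]);print(R.from_rotvec(s["tcp_rot"]).as_matrix().round(3))
f=grab_frame("wrist")
hsv=cv2.cvtColor(f["img"],cv2.COLOR_RGB2HSV)
m=cv2.inRange(hsv,(22,120,90),(34,255,255))
cs,_=cv2.findContours(m,0,2)
for c in cs:
  if cv2.contourArea(c)>60:
    r=cv2.minAreaRect(c);b=cv2.boxPoints(r);print(cv2.contourArea(c),r);print(np.array([onz(f,u,v,.152) for u,v in b]).round(4),onz(f,*r[0],.152))
save(f,"pics/w2.png")
t=grab_frame("side");save(t,"pics/s2.png")
```

```text
9.3 [ 0.49790898 -0.17279622  0.37062625] [-0.48  0.28  1.22 -0.    1.64  0.98] 0.6026797445833885 [-0.02926391 -0.76894794  0.33921971]
[[ 0.994  0.112  0.001]
 [ 0.112 -0.994 -0.   ]
 [ 0.001  0.    -1.   ]]
545.0 ((75.5, 203.5), (21.0, 29.0), 90.0)
[[0.4387 0.142  0.152 ]
 [0.4427 0.1061 0.152 ]
 [0.4148 0.1081 0.152 ]
 [0.4107 0.1447 0.152 ]] [0.42684218 0.12521835 0.152     ]
249.5 ((318.5, 173.0), (36.0, 9.0), 90.0)
[[ 0.5206 -0.1667  0.152 ]
 [ 0.5218 -0.1775  0.152 ]
 [ 0.4773 -0.1826  0.152 ]
 [ 0.4761 -0.1715  0.152 ]] [ 0.49930349 -0.17453049  0.152     ]
```

View pics/w2.png

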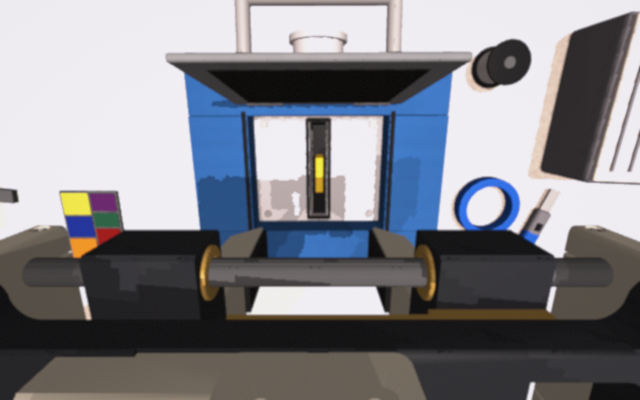

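{"name": "jog_arm", "arguments": {"deltas": [[[1.4,-1.7,-20],[0,0,0],0.6],[[0,0,-20],[0,0,0],0.6],[[0,0,-20],[0,0,0],0.6],[[0,0,-20],[0,0,0],0.6],[[0,0,-20],[0,0,0],0.6],[[0,0,-20],[0,0,0],0.6],[[0,0,-20],[0,0,0],0.6],[[0,0,-20],[0,0,0],0.6],[[0,0,-20],[0,0,0],0.6],[[0,0,-10],[0,0,0],0.6]]}}

```text
time: 10.4
ee_pos: [0.4986, -0.1742, 0.1786]
tcp_rot: [-3.136, -0.174, 0.003]
wrist_force: [0.1, 0.7, -0.0]
opening: 0.602
```

{"name": "jog_arm", "arguments": {"deltas": [[[0,0,-14],[0,0,0],0.6],[[0,0,-14],[0,0,0],0.6],[[0,0,-14],[0,0,0],0.6],[[0,0,-11],[0,0,0],0.6],[[0,0,0],[0,0,0],0],[[0,0,0],[0,0,0],0],[[0,0,0],[0,0,0],0],[[0,0,0],[0,0,0],0],[[0,0,0],[0,0,0],0],[[0,0,0],[0,0,0],0]], "grip_force": 20}}

```text
time: 11.4
ee_pos: [0.4994, -0.1745, 0.1274]
tcp_rot: [3.136, 0.173, 0.001]
wrist_force: [0.6, 0.4, 0.0]
opening: 0.128
```

{"name": "jog_arm", "arguments": {"deltas": [[[0,0,0],[0,0,0],0],[[0,0,0],[0,0,0],0],[[0,0,0],[0,0,0],0],[[0,0,4],[0,0,0],0],[[0,0,6],[0,0,0],0],[[0,0,8],[0,0,0],0],[[0,0,8],[0,0,0],0],[[0,0,8],[0,0,0],0],[[0,0,8],[0,0,0],0],[[0,0,8],[0,0,0],0]], "grip_force": 35}}

```text
time: 12.4
ee_pos: [0.4993, -0.1745, 0.1779]
tcp_rot: [3.137, 0.173, 0.0]
wrist_force: [0.5, -0.3, -1.8]
opening: 0.107
```

Held (opening ≈ 10 mm, −1.8 N weight). Lift clear.

{"name": "jog_arm", "arguments": {"deltas": [[[0,0,12],[0,0,0],0],[[0,0,12],[0,0,0],0],[[0,0,12],[0,0,0],0],[[0,0,12],[0,0,0],0],[[0,0,12],[0,0,0],0],[[0,0,12],[0,0,0],0],[[0,0,12],[0,0,0],0],[[0,0,12],[0,0,0],0],[[0,0,12],[0,0,0],0],[[0,0,6],[0,0,0],0]]}}

```text
time: 13.4
ee_pos: [0.4996, -0.1747, 0.2927]
tcp_rot: [3.136, 0.173, 0.002]
wrist_force: [0.7, -0.9, -1.7]
opening: 0.108
```

Run:
```python
from h import *
s=arm.read_state();print(s["time"],s["ee_pos"],s["opening"],s["wrist_force"])
f=grab_frame("side");t=grab_frame("top")
cv2.imwrite("pics/p8.png",np.hstack([cv2.resize(f["img"][40:260,230:430],None,fx=2,fy=2),cv2.resize(t["img"][100:320,150:350],None,fx=2,fy=2)])[:,:,::-1])
```

```text
13.4 [ 0.4996124  -0.17467101  0.29265532] 0.10842969814578597 [ 0.69564427 -0.91738728 -1.651439  ]
```

View pics/p8.png

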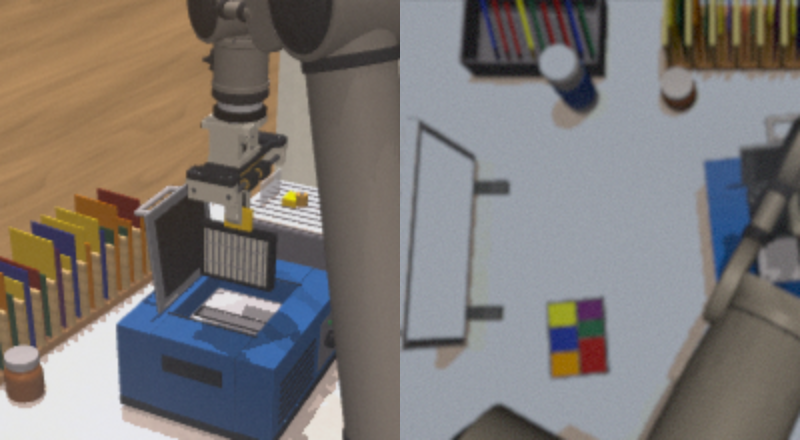

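{"name": "jog_arm", "arguments": {"deltas": [[[-0.8,6,0],[0,0,0],0],[[-0.8,12,0],[0,0,0],0],[[-0.8,16,0],[0,0,0],0],[[-0.8,18,0],[0,0,0],0],[[-0.8,18,0],[0,0,0],0],[[-0.8,18,0],[0,0,-0.1],0],[[-0.8,18,0],[0,0,-0.1],0],[[-0.8,18,0],[0,0,-0.1],0],[[-0.8,18,0],[0,0,-0.1],0],[[-0.8,18,0],[0,0,-0.1],0]]}}

```text
time: 14.5
ee_pos: [0.4906, -0.0124, 0.2909]
tcp_rot: [-3.14, -0.092, 0.001]
wrist_force: [0.5, 0.7, -1.7]
opening: 0.107
```

{"name": "jog_arm", "arguments": {"deltas": [[[-0.8,18,0],[0,0,-0.1],0],[[-0.8,18,-3],[0,0,-0.1],0],[[-0.8,18,-5],[0,0,-0.1],0],[[-0.8,18,-5],[0,0,-0.1],0],[[-0.8,18,-5],[0,0,-0.04],0],[[-0.8,18,-5],[0,0,0],0],[[-0.8,18,-5],[0,0,0],0],[[-0.8,18,-5],[0,0,0],0],[[-0.8,16,-5],[0,0,0],0],[[-0.8,12,-5],[0,0,0],0]]}}

```text
time: 15.5
ee_pos: [0.4823, 0.1595, 0.2478]
tcp_rot: [-3.141, -0.021, 0.001]
wrist_force: [0.8, 0.2, -1.6]
opening: 0.107
```

Run:
```python
from h import *
s=arm.read_state();print(s["time"],s["ee_pos"],s["opening"],s["wrist_force"],s["tcp_rot"],s["joint_pos"].round(2))
f=grab_frame("side");t=grab_frame("top")
cv2.imwrite("pics/p9.png",np.hstack([cv2.resize(f["img"][110:390,90:350],None,fx=1.8,fy=1.8)[:,:440],cv2.resize(t["img"][130:330,130:310],None,fx=2,fy=2.52)])[:,:800,::-1])
```

```text
15.5 [0.4822612  0.15946325 0.2477753 ] 0.1074732770024713 [ 0.81881993  0.15402294 -1.58846102] [-3.14128642e+00 -2.07963746e-02  8.35328315e-04] [0.17 0.29 1.53 0.   1.31 1.73]
```

View pics/p9.png

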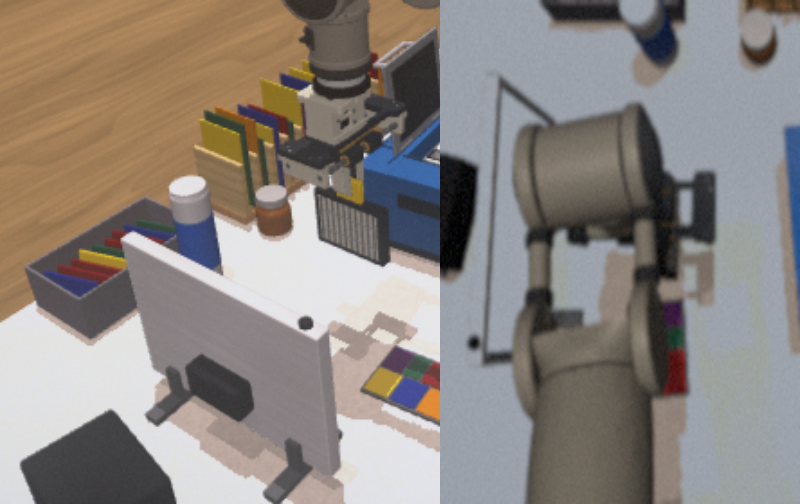

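{"name": "jog_arm", "arguments": {"deltas": [[[0,14,-4],[0,0,0],0],[[0,14,-4],[0,0,0],0],[[0,14,-4],[0,0,0],0],[[0,14,-4],[0,0,0],0],[[0,14,-4],[0,0,0],0],[[0,14,-4],[0,0,0],0],[[0,12,-2],[0,0,0],0],[[0,10,-1],[0,0,0],0],[[0,7,0],[0,0,0],0],[[0,3,0],[0,0,0],0]]}}

```text
time: 16.6
ee_pos: [0.4833, 0.2742, 0.2212]
tcp_rot: [3.142, 0.019, 0.0]
wrist_force: [-1.1, 0.5, -1.8]
opening: 0.108
```

Run:
```python
from h import *
s=arm.read_state();print(s["time"],s["ee_pos"],s["opening"],s["wrist_force"],s["tcp_rot"])
F=[grab_frame(n) for n in("side","top","wrist")]
f=F[0]
print([onz(f,u,v,.26).round(3) for u,v in[(159.5,240.5),(167,239)]])
cv2.imwrite("pics/p10.png",np.hstack([cv2.resize(f["img"][130:390,110:330],None,fx=1.9,fy=1.9),cv2.resize(F[2]["img"],(380,494))])[:,:,::-1])
```

```text
16.6 [0.48329033 0.27420775 0.22121311] 0.10801965751954251 [-1.1343924   0.4591938  -1.76110582] [3.14151773e+00 1.93037536e-02 2.69640317e-04]
[array([0.644, 0.412, 0.26 ]), array([0.634, 0.399, 0.26 ])]
```

View pics/p10.png

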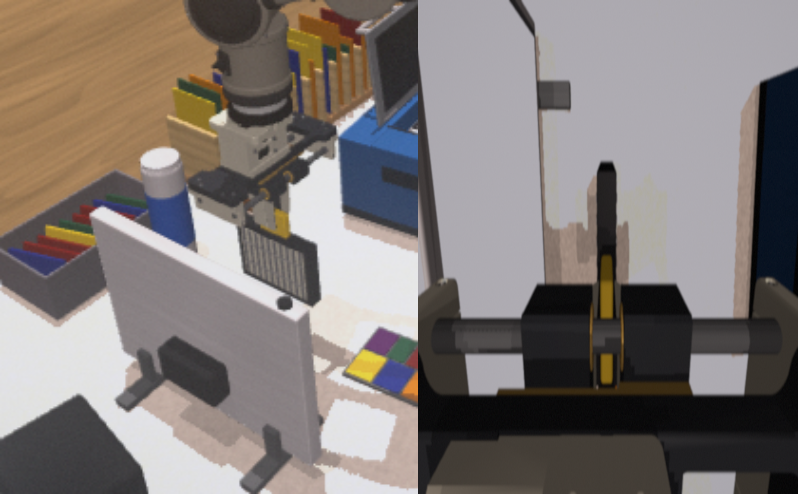

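{"name": "jog_arm", "arguments": {"deltas": [[[0,0,0],[0,0,0],0],[[0,0,0],[0,0,0],0],[[0,0,0],[0,0,0],0],[[0,0,0],[0,0,0],0],[[0,0,0],[0,0,0],0],[[0,0,0],[0,0,0],0],[[0,0,0],[0,0,0],0],[[0,0,0],[0,0,0],0],[[0,0,0],[0,0,0],0],[[0,0,0],[0,0,0],0]]}}

```text
time: 17.75
ee_pos: [0.4833, 0.2735, 0.2211]
tcp_rot: [3.141, 0.018, -0.0]
wrist_force: [0.1, -0.6, -2.4]
opening: 0.109
```

Run:
```python
from h import *
s=arm.read_state();print(s["time"],s["ee_pos"],s["opening"],s["wrist_force"],abs(s["joint_velocities"]).max())
print(job.close_job())
```

```text
17.75 [0.48325183 0.27351771 0.22113804] 0.10893914688217347 [ 0.11760363 -0.63528966 -2.36047101] 0.0021471319241669297
the job is handed in; nothing more can be done
None
```

I lifted the flap by its handle to about 1.7 rad and left it standing open. I then pinched the filter by its yellow tab, lifted it straight out and carried it upright to the viewing panel. I handed the job in at 17.75 s with the filter still held; the interface gives no verdict.

**Hold:** at hand-in the tool was steady, the fingers were about 10 mm apart on the tab, and the wrist carried about 2 N. The last side and wrist pictures show the cassette upright, square to the panel and not touching it. The gripper body is about 20–30 mm short of the face line.

**Position:** the frame's middle is about 120–125 mm in front of the lit face, roughly 2 mm sideways and 23 mm above its centre. That puts the whole frame against the light.

**Disagreement:** my readings of the lit face's position differed by about 10 mm: y = 0.393 m at its top edge, about 0.403 m at its bottom edge, and about 0.40 m from the side camera. All of them keep the filter within the allowed 20–160 mm.

**Bystanders:** they looked undisturbed in the later pictures, but I did not measure them again.

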